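# Switch off the warming plate and lift the round roll with the tongs

### The job

First switch off the warming plate: flip the toggle on the grey switch box over to its other side, away from the robot, before you pick up the tongs. Then pick up the kitchen tongs, close them on the round roll on the warming plate and lift it about 15 cm clear of the plate, without the gripper touching the bread and leaving the other breads, the spatula, the jar and the shaker in place. Finish while still holding the roll up in the tongs: do not put it down or let go.

Things in the scene. Friction and masses are not known exactly. Their poses are not given: they have to be found in the camera images.
- isolator (a joint): toggle of the switch box, hinged about the box's y axis 60 mm above its underside, over the box's centre; 0 = on (leaning 0.55 rad towards the box's -x side), 1.1 = off (leaning 0.55 rad towards +x). It is weighted and tips over its upright middle: it falls to the nearer end and stays there; about 1 N at the tip pushes it over
- isolator_tip (a point): top middle of the toggle, 80 mm from its hinge. The toggle is a black paddle 14 mm thick and 32 mm wide (box y), from 30 to 80 mm from the hinge, on a 12 mm round stem
- isolator_box: grey switch box, fixed, 130 x 90 mm (x, y) and 60 mm high, with a black toggle on top; it stands beside the warming plate, left or right. Origin at the centre of its underside, x roughly away from the robot
- tongs: steel kitchen tongs lying flat on the table beside the warming plate, jaws opening sideways, tips roughly away from the robot; 276 mm long, 32 mm high, 120 g. Origin midway between the two black grip pads, at the underside, near the centre of mass; x to the tips, y to the left jaw, z up. Pads: 70 mm long (x -35 to 35), 32 mm high, 62 mm apart over their outsides when open
- tongs_bite (a point): midway between the tips, where the item should sit: 130 mm ahead of the tongs' origin along x, 16 mm above the underside. Tips: shallow V-shaped steel plates 50 mm long, 32 mm high, 90 mm apart when open; about 70 mm apart with the pads squeezed to 54 mm over their outsides; they close on the roll at about 43 mm over the pads
- tongs_l: left jaw of the tongs (+y side) with its grip pad; origin on its hinge, 110 mm behind the tongs' origin, at the underside. The jaws are sprung open and squeezing the pads closes both alike: about 4 N to begin, 7 N when they reach the roll; the tips move 2.2 times as far as the pads
- tongs_r: right jaw of the tongs (-y side) with its grip pad; otherwise like the left one
- roll: the round bread roll, 56 mm in diameter (widest 21 mm above its underside), 43 mm high, about 50 g, rigid; origin at the centre of its underside, which lies on the warming plate
- roll_center (a point): centre of the round roll, 21 mm above its underside
- warmer: warming plate, fixed, dark body with an aluminium top, 260 x 400 mm (x, y), top 45 mm above the table. Origin at the centre of its underside; x points away from the robot. The three breads lie on it in a row along its y, about 125 mm apart
- long_roll: long bread roll, 100 x 54 mm, 36 mm high, on the warming plate, long side roughly along the plate's x; origin at the centre of its underside. Leave it
- square_bun: square bun, 58 x 58 mm, 36 mm high, on the warming plate; origin at the centre of its underside. Leave it
- spatula: spatula, 260 mm long, lying in front of the warming plate, across the robot's view; leave it
- jar: glass jar, 72 mm in diameter, 110 mm high; leave it
- shaker: steel shaker, 44 mm in diameter, 84 mm high; leave it
Not all that is in view belongs to the job. Leave any red look-alike of the roll alone.

How it is judged (in metres and radians):
On the way, in this order (a step that is already met when the one before it is completed fails the run):
1. the toggle is flipped to off (value of joint isolator above 0.95 rad), for 0.2 s.
2. the tongs are picked up in the gripper (contact force between the fingers and tongs above 1 N and height (world z) of tongs above 0.03 m), for 0.2 s.
3. the roll is lifted between both jaws of the tongs (contact force between each of tongs_l, tongs_r and roll above 0.3 N and contact force between the fingers and tongs above 1 N and height (world z) of roll_center above 0.125 m and height (world z) of tongs above 0.08 m), for 0.2 s.
At the end, for the whole second after the job is handed in: Toggle off (over 0.95 rad). Gripper holds the tongs, both jaws press the round roll (over 0.3 N each), its centre over 125 mm above the table, still (under 50 mm/s); only the tongs touch it, only the gripper carries them. Other breads, spatula, jar, shaker within 30 mm of their start (all of step 3 and value of joint isolator above 0.95 rad and linear speed of roll below 0.05 m/s and contact force between each of the arm, the fingers and roll below 0.1 N and contact force between each of roll, tongs and long_roll below 0.1 N and contact force between each of roll, tongs and square_bun below 0.1 N and contact force between each of roll, tongs and spatula below 0.1 N and contact force between each of roll, tongs and jar below 0.1 N and contact force between each of roll, tongs and shaker below 0.1 N and contact force between each of roll, tongs and warmer below 0.1 N and contact force between each of roll, tongs and isolator_box below 0.1 N and distance of each of long_roll, square_bun, spatula, jar, shaker from where it was at the start of the episode below 0.03 m); the arm keeps its last pose, push and grip.
It fails at once if the tongs are picked up while the warming plate is still switched on (height (world z) of tongs above 0.03 m and value of joint isolator below 0.55 rad).
It fails at once if the gripper presses on the round roll (contact force between any of the fingers, the arm and roll above 0.5 N).
It fails at once if another bread, the spatula, the jar or the shaker is moved by more than 30 mm (distance of any of long_roll, square_bun, spatula, jar, shaker from where it was at the start of the episode above 0.03 m).
It also fails if it takes over 64 s, if anything falls off the work surface, if the arm or the gripper's body presses on something with over 40 N, if the wrist force passes 120 N, or if a joint passes its speed limit or range.

### The arm

A 6-joint arm with a two-finger parallel gripper is mounted at the origin on the work surface. World frame = base frame: x ahead of the robot, y to its left, z up, the work surface at z = 0. Lengths are in mm, angles in rad, forces in N, time in s.
With the tool pointing down it reaches from about 325 to 750 mm from the base axis. Payload 7.6 kg.
Tool frame: the origin (TCP) lies at the very end of the fingers, on their centre line; the grasp point (between the pads) lies 19 mm behind it (manip.grip_depth is the z of the grasp point in the tool frame, in mm); z points along the fingers, y is the line along which they close (so a half turn about z gives the same grasp; the last joint's range is limited). The gripper opens to 85 mm and grips with 20 to 120 N. Pads are 22 mm wide; open, the fingers measure 114 mm over their backs; the gripper's body (76 mm by 85 mm) begins 54 mm behind the grasp point. The pads swing forward as they close: fully open they stand 13 mm farther back than shut.
Start: joints at [1.133, 0.052, 1.401, -0, 1.689, -0.07], TCP at [188.756, 489.915, 231.323] pointing down, gripper open.
Joint ranges: [-2.9, 2.9], [-0.91, 2.17], [0.12, 2.37], [-1.06, 4.2], [0.26, 2.73], [-2.93, 2.93]. Speed limits (rad/s): [2.57, 2.57, 3.01, 3.14, 3.14, 3.14].

### API

Orientations are given as a rotation vector (axis times angle).
In Python, from station import manip gives the robot as it stands. The module is installed in compiled form; this text tells all that it offers.
- The arm moves only by the tool send_rows, never from a script. Its argument "moves" is a list of rows, each a list of 5 numbers: the opening, from 0 (shut) to 1 (fully open), then the shift along the tool's x, y, z in mm, then the turn about the tool's z in rad. A call has exactly 8 rows; each row shifts and turns the commanded pose from where the row before left it, along the tool's axes as they then stand; what a row does not reach is not made up. A row lasts 1/8 s, in which the tool goes at most 62.5 mm and 10.7 degrees, less where a joint would pass 70% of its speed; a pose out of reach is approached as far as the arm can. A call is refused whole if a number of a shift passes 62.5 or a number of a turn 0.188, either way. A call with a gripper value outside its range is refused whole. The fingers move at their own pace and stop on an object; the grip force is fixed at half the most. Time passes only in rows, so rows that do not move let the fingers close, or fill a call up. It gives the time, the measured TCP pose, the force, the opening and the grip force at its end, in the units of the state.
- manip.read_state(): the state, without advancing time (a new reading comes with each control period).
- manip.read_camera(name): name is "scene" or "top" or "wrist"; returns the picture (400x640x3 uint8, blue, green, red); there is no depth.
- manip.camera_model(name): a dict with "fovy" (degrees; the focal length in pixels is half the picture's height over the tangent of half this angle, whatever the lens; pixels are square), "cx", "cy" (the principal point, pixels), "position" and "rotation" of the camera in the world. Camera axes: x right, y down, z forward; pixel columns grow to the right and rows downward; lengths in mm; the calibration is good to about 2 mm. The wrist camera is an equidistant fisheye: a pixel r from the principal point sees the ray r / f radians off the axis. A picture is of the moment at which its call begins: read the wrist's pose just before it. camera_model takes no time and is no camera call; for the wrist camera it gives the pose at the moment of the call.
- manip.hand_in(): hands the job in; it is judged then, once.
The state is a dict: "clock": time; "joint_pos": joint angles; "joint_velocities": joint speeds; "effort": joint torques, N m; "tcp_pos": TCP position; "eef_rot": TCP orientation; "wrist_force": force on the tool from outside, world axes, zero at the start; "ft_torque": the same for the moment, N m; "width": finger opening in mm; "finger_force": force on a finger pad.
Only numpy, scipy, OpenCV 4.12 (cv2) and the standard library are available. Lean on these libraries where they do the work, as an engineer would, in place of code of your own. Each camera call takes 0.05 s, during which the arm holds its last target. There are 200 camera calls.

## Working session

There is one attempt and no reset: what is moved stays moved. The work goes in short steps, Python scripts to look and compute and a tool call to move; the robot and the scene stay as the last step left them, time stands still between calls to the robot, and variables do not carry over. Pictures are saved under pics/ and viewed, at most 10 in all, crops included, and the job is handed in when it is done.

Besides the shell and the picture viewer there is one more tool, called after ">>>" in YAML: its name, and indented under it one key for each argument. send_rows: Moves the arm, as the interface text tells. Its arguments: {"type":"object","properties":{"moves":{"type":"array"}},"required":["moves"]}

```bash
mkdir -p pics
cat > h.py <<'E'
import numpy as np, cv2
from station import manip
from scipy.spatial.transform import Rotation as R
def cam(n):
    m=manip.camera_model(n); m['f']=200/np.tan(np.radians(m['fovy'])/2)
    m['Rm']=np.array(m['rotation'],float); 
    if m['Rm'].shape!=(3,3): m['Rm']=R.from_rotvec(m['Rm']).as_matrix()
    m['p']=np.array(m['position'],float); m['n']=n
    return m
def ray(m,uv):
    d=np.array([(uv[0]-m['cx'])/m['f'],(uv[1]-m['cy'])/m['f'],1.])
    if m['n']=='wrist':
        r=np.hypot(d[0],d[1]); d=np.array([d[0]/r*np.sin(r),d[1]/r*np.sin(r),np.cos(r)]) if r>0 else d
    d=m['Rm']@d; return d/np.linalg.norm(d)
def plane(m,uv,z):
    d=ray(m,uv); return m['p']+d*(z-m['p'][2])/d[2]
def tri(m1,a,m2,b):
    d1,d2=ray(m1,a),ray(m2,b); A=np.c_[d1,-d2]; s=np.linalg.lstsq(A,m2['p']-m1['p'],rcond=None)[0]
    p,q=m1['p']+s[0]*d1,m2['p']+s[1]*d2; return (p+q)/2,np.linalg.norm(p-q)
def proj(m,P):
    c=m['Rm'].T@(np.array(P,float)-m['p'])
    if m['n']=='wrist':
        t=np.arctan2(np.hypot(c[0],c[1]),c[2]); k=t/np.hypot(c[0],c[1]); return np.array([m['cx']+m['f']*k*c[0],m['cy']+m['f']*k*c[1]])
    return np.array([m['cx']+m['f']*c[0]/c[2],m['cy']+m['f']*c[1]/c[2]])
def shot(n,name):
    m=cam(n); im=manip.read_camera(n); cv2.imwrite(f'pics/{name}.png',im); return m,im
E
python3 - <<'E'
from h import *
for n in ['top','scene']:
    m,im=shot(n,n+'0'); print(n,m['fovy'],m['cx'],m['cy'],m['p'],m['Rm'].round(3).tolist())
s=manip.read_state(); print(s['tcp_pos'],s['eef_rot'],s['width'],s['wrist_force'],manip.grip_depth)
print(R.from_rotvec(s['eef_rot']).as_matrix().round(3))
E
```

```text
top 57.43559219286699 321.76610586255 199.49719225467808 [345.13249345  -1.86767338 967.85499684] [[0.05, -0.977, 0.207], [-0.999, -0.048, 0.016], [-0.005, -0.207, -0.978]]
scene 43.559538390560675 323.78867846612127 187.90285920057755 [1552.31826364 -458.74969941  976.49811011] [[0.418, 0.545, -0.727], [0.908, -0.266, 0.323], [-0.017, -0.795, -0.606]]
[188.6238262  489.65894183 230.55543298] [-5.74439801e-01 -3.08825558e+00  2.16639338e-03] 85.5310516646037 [ 0.83453805 -0.03232675  0.12291483] -18.700000000000003
[[-0.933  0.36  -0.001]
 [ 0.36   0.933 -0.001]
 [ 0.    -0.001 -1.   ]]
```

View pics/top0.png

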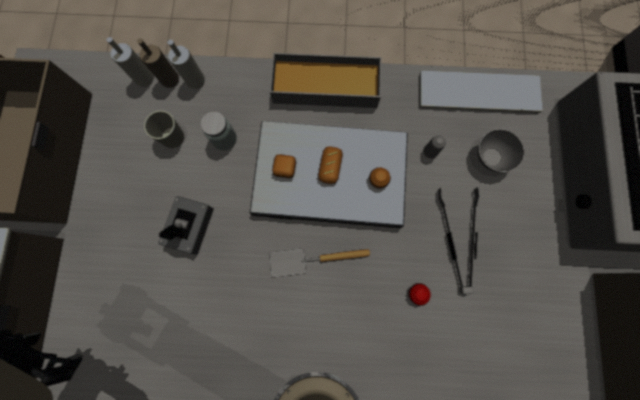

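View pics/scene0.png

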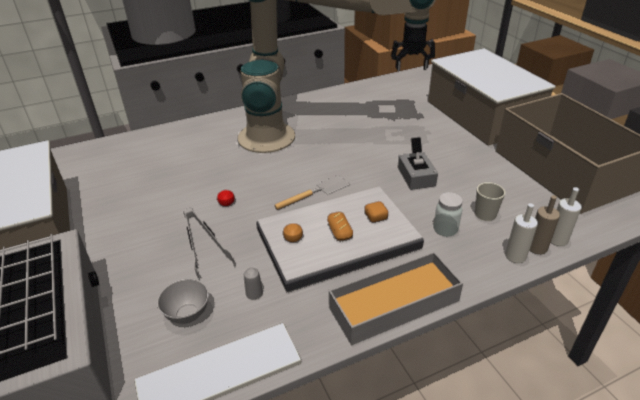

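The top view shows the switch box at about (187,225) with its toggle at (175,232). The tongs run from the hinge at (465,290) to tips at (440,193) and (475,193), and the roll is at (380,177). The red decoy is at (419,294) and the shaker at (434,147). In the scene view the toggle is at (416,146), the tongs are near (205,240) and the roll is at (292,232).

Run:
```python
from h import *
t=cv2.imread('pics/top0.png'); s=cv2.imread('pics/scene0.png')
def g(c): return np.clip(c.astype(float)*1.8,0,255).astype(np.uint8)
a=cv2.resize(g(t[180:300,400:500]),None,fx=4,fy=4,interpolation=cv2.INTER_CUBIC) # 400x480
b=cv2.resize(g(t[190:265,150:225]),None,fx=4,fy=4,interpolation=cv2.INTER_CUBIC)  #300
out=np.zeros((600,800,3),np.uint8); out[:480,:400]=a; out[:300,400:700]=b
c=cv2.resize(g(s[130:195,390:445]),None,fx=4,fy=4,interpolation=cv2.INTER_CUBIC); out[300:560,400:620]=c
cv2.imwrite('pics/crop1.png',out)
T,S=cam('top'),cam('scene')
# orange breads
for im,m in ((t,T),(s,S)):
    hsv=cv2.cvtColor(im,cv2.COLOR_BGR2HSV); k=cv2.inRange(hsv,(5,130,60),(20,255,255))
    n,l,st,ce=cv2.connectedComponentsWithStats(k)
    for i in range(1,n):
        if 60<st[i,4]<3000: print(m['n'],st[i],ce[i].round(1),plane(m,ce[i],65).round(0))
P=lambda u,v,z: plane(T,(u,v),z).round(0)
print('warmer corners',[P(*c,45) for c in((262,123),(407,132),(403,223),(252,212))])
print('tongs hinge,tips',P(465,291,20),P(439,193,20),P(475,193,20))
print('shaker',P(436,150,0),'box',P(187,222,60), 'spat',P(270,264,5),P(368,254,10))
```

```text
top [ 273   62  105   33 2941] [325.   77.9] [874.  21.  65.]
top [319 147  23  35 590] [330.1 164.5] [630.  -4.  65.]
top [273 155  22  21 388] [283.8 165. ] [622. 115.  65.]
top [370 168  20  18 269] [379.8 176.8] [ 603. -133.   65.]
top [321 250  48  11 291] [345. 255.] [400. -51.  65.]
scene [ 426    0   49   57 2031] [449.   27.2] [-494. 1174.   65.]
scene [ 346   14   59   66 2084] [378.7  45.4] [-445.  732.   65.]
scene [ 523   36   70   49 1462] [560.   55.1] [  28. 1401.   65.]
scene [401  53  23  17 267] [411.7  60.7] [-221.  774.   65.]
scene [276 192  36  16 105] [291.6 200.4] [473. -82.  65.]
scene [365 202  23  20 336] [376.1 211.4] [623. 114.  65.]
scene [328 213  24  27 461] [339.6 225.9] [634.  -5.  65.]
scene [284 224  18  18 265] [292.5 232.3] [ 602. -131.   65.]
scene [592 253  24  32 303] [601.9 268.4] [1054.  504.   65.]
scene [619 262  21  60 630] [632.5 294.9] [1144.  499.   65.]
warmer corners [array([744., 185.,  45.]), array([ 737., -207.,   45.]), array([ 489., -197.,   45.]), array([499., 190.,  45.])]
tongs hinge,tips [ 328. -359.   20.] [ 579. -297.   20.] [ 583. -393.   20.]
shaker [ 706. -297.   -0.] box [463. 348.  60.] spat [371. 139.   5.] [ 409. -114.   10.]
```

View pics/crop1.png

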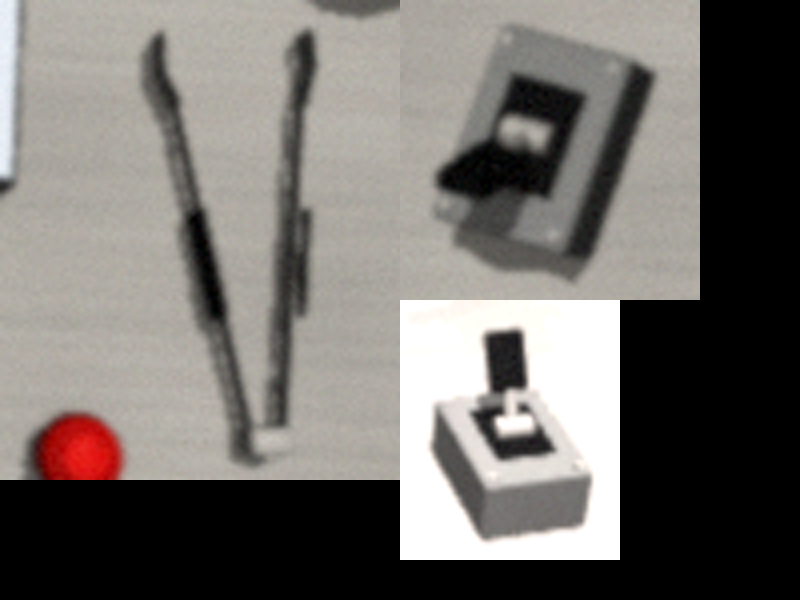

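The crop shows the pads at about (451,246) and (475,245) in the top picture. The toggle leans towards the robot, and the box's top corners are visible. Next I turn these pixels into positions.

Run:
```python
from h import *
T,S=cam('top'),cam('scene')
P=lambda u,v,z: plane(T,(u,v),z)
c=[P(400-250+0+x,y,60) for x,y in []]
px=[(150+(x-400)/4,190+y/4) for x,y in((505,27),(633,62),(570,260),(437,215))]
C=[P(*p,60) for p in px]; ctr=np.mean(C,0); d=(C[0]-C[3])+(C[1]-C[2]); yaw=np.arctan2(d[1],d[0])
print('box',np.round(C,0).tolist(),ctr.round(1),yaw, [np.linalg.norm(C[i]-C[i-1]).round() for i in range(4)])
sx=[(390+(x-400)/4,130+(y-300)/4) for x,y in((435,400),(545,392+0),(592,477),(488,485))]
Cs=[plane(S,p,60) for p in sx]; print('scene box',np.round(Cs,0).tolist(),np.mean(Cs,0).round(1))
a=(409.5+2.5+4,138+.3) # tip mid scene
tp=ctr+np.array([-41.8*np.cos(yaw),-41.8*np.sin(yaw),68.2]); print('tip exp',tp.round(1),proj(T,tp),proj(S,tp))
print('tip tri',tri(T,(163,233),S,(416,138.3)))
print('roll tri',tri(T,(379.8,176.8),S,(292.5,232.3)))
cr=lambda x,y:(400+x/4,180+y/4)
# pads: outer edges
L=[P(*cr(180,212),32),P(*cr(203,330),32)]; Rr=[P(*cr(311,208),32),P(*cr(305,316),32)]
print('padL',np.round(L,0).tolist(),'padR',np.round(Rr,0).tolist())
tl,tr=P(*cr(158,36),32),P(*cr(306,33),32); h=P(*cr(258,450),20); print(tl.round(),tr.round(),h.round())
m=(tl+tr)/2; print('yaw',np.arctan2(m[1]-h[1],m[0]-h[0]))
s=cv2.imread('pics/scene0.png'); cr=s[195:290,170:250]; cr=np.clip(cr*1.5,0,255).astype(np.uint8)
cv2.imwrite('pics/crop2.png',cv2.resize(cr,None,fx=6,fy=6,interpolation=cv2.INTER_CUBIC))
```

```text
box [[526.0, 384.0, 60.0], [507.0, 299.0, 60.0], [382.0, 324.0, 60.0], [405.0, 410.0, 60.0]] [455.1 354.4  60. ] -0.2036344381944712 [np.float64(124.0), np.float64(86.0), np.float64(128.0), np.float64(89.0)]
scene box [[399.0, 327.0, 60.0], [429.0, 414.0, 60.0], [546.0, 379.0, 60.0], [519.0, 301.0, 60.0]] [473.3 355.2  60. ]
tip exp [414.2 362.8 128.2] [167.13475291 238.20839487] [412.4360554  136.81230345]
tip tri (array([424.90966109, 372.06094914, 127.15432278]), np.float64(4.749817353877792))
roll tri (array([ 602.67591372, -132.06102705,   66.24153799]), np.float64(1.496391465457606))
padL [[471.0, -307.0, 32.0], [397.0, -320.0, 32.0]] padR [[478.0, -391.0, 32.0], [409.0, -385.0, 32.0]]
[ 587. -295.   32.] [ 593. -392.   32.] [ 325. -357.   20.]
yaw 0.05062480704009068
```

View pics/crop2.png

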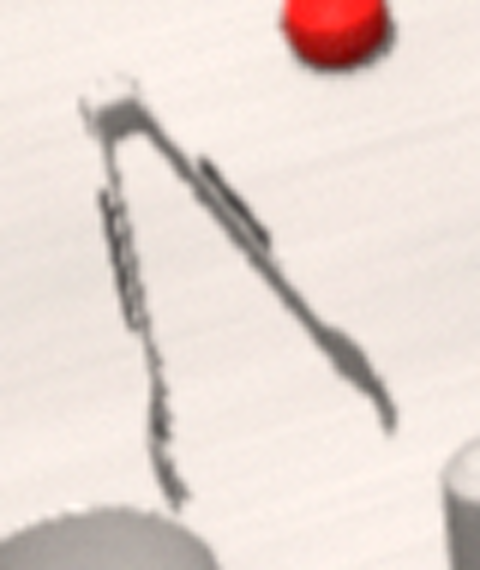

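The roll triangulates to (603,-132,66), which agrees with its expected height. The box centre is about (464,355) with a yaw of about -0.22. The tongs' origin is near (440,-354) with a yaw of about 0.05. I move behind the toggle first, fingers shut.

>>> send_rows:
  moves:
    - [0,0,0,0,-0.148]
    - [0,-40,-14,0,0]
    - [0,-40,-14,0,0]
    - [0,-40,-14,0,0]
    - [0,-40,-14,0,0]
    - [0,-42,-16,0,0]
    - [0,0,0,60,0]
    - [0,0,0,58,0]

```text
clock: 1.1
tcp_pos: [370.7, 375.1, 111.8]
eef_rot: [0.347, 3.122, 0.001]
wrist_force: [0.0, 0.7, 0.2]
width: 0.4
finger_force: 0.0
```

Run:
```python
from h import *
s=manip.read_state(); print(s['clock'],s['tcp_pos'],s['eef_rot'],s['width'],s['wrist_force'])
m,im=shot('wrist','w1'); m2,i2=shot('scene','s1')
print(m['p'],m['Rm'].round(2).tolist(),m['fovy'])
w=np.clip(im*1.6,0,255).astype(np.uint8); o=np.zeros((600,640,3),np.uint8); o[:400]=w
o[400:600,:300]=np.clip(cv2.resize(i2[110:210,370:520],None,fx=2,fy=2)*1.5,0,255); cv2.imwrite('pics/w1b.png',o)
```

```text
1.1 [370.67148741 375.08380512 111.767214  ] [3.46621438e-01 3.12191997e+00 1.03052902e-03] 0.37318440188640145 [0.0365751  0.6596396  0.15965164]
[301.50537304 391.4688773  255.58796767] [[0.22, 0.94, 0.27], [0.98, -0.21, -0.06], [-0.0, 0.28, -0.96]] 65.70646984690485
```

View pics/w1b.png

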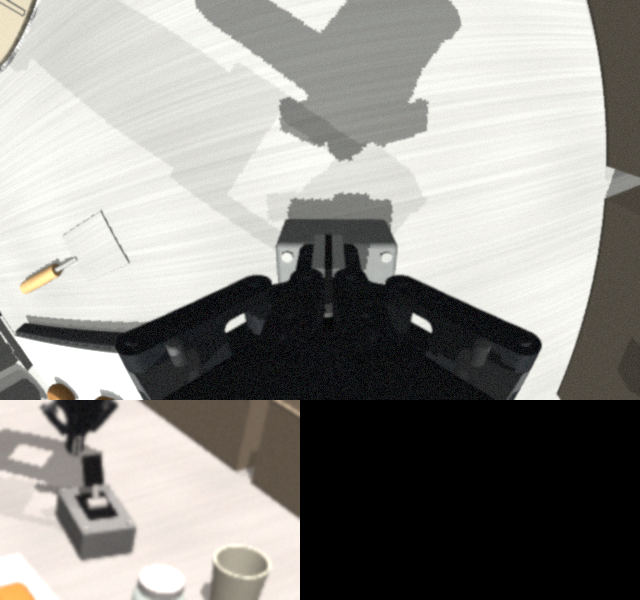

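The wrist view shows the shut fingers at column 330. They are lined up behind the box, whose rear screws are at (287,257) and (386,257), and the box edge is parallel. I push along the box's +x.

>>> send_rows:
  moves:
    - [0,-15,0,0,0]
    - [0,-15,0,0,0]
    - [0,-13,0,0,0]
    - [0,-12,0,0,0]
    - [0,-12,0,0,0]
    - [0,-12,0,0,0]
    - [0,-12,0,0,0]
    - [0,-6,0,0,0]

```text
clock: 2.2
tcp_pos: [465.7, 354.1, 113.1]
eef_rot: [0.345, 3.122, -0.0]
wrist_force: [-0.8, -0.1, -0.1]
width: -0.3
finger_force: 0.0
```

Run:
```python
from h import *
m2,i2=shot('scene','s2')
m3,i3=shot('top','t2')
a=np.clip(cv2.resize(i2[90:210,370:490],None,fx=4,fy=4,interpolation=cv2.INTER_CUBIC)*1.6,0,255)
b=np.clip(cv2.resize(i3[180:280,130:210],None,fx=3.5,fy=3.5,interpolation=cv2.INTER_CUBIC)*1.8,0,255)
o=np.zeros((480,780,3),np.uint8); o[:480,:480]=a; o[:350,490:770]=b; cv2.imwrite('pics/s2b.png',o)
```

```text
(no output)
```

View pics/s2b.png

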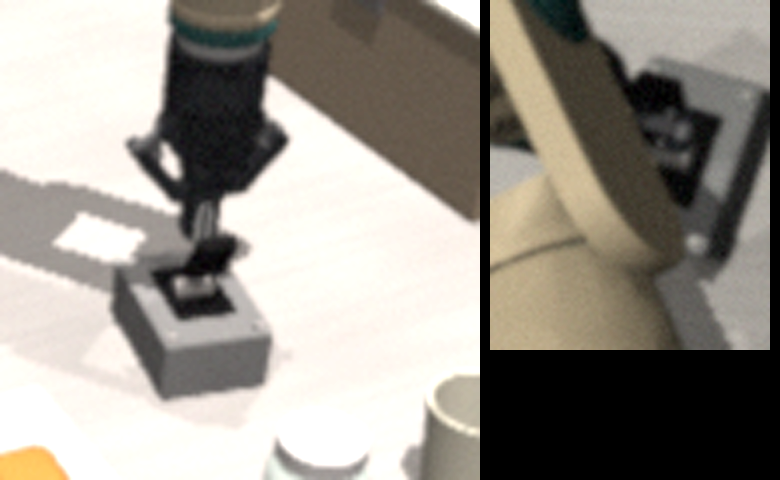

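The toggle now leans away from the robot, with the fingers behind it. I go up and across to the tongs.

>>> send_rows:
  moves:
    - [0,0,0,-60,0]
    - [0,0,0,-60,-0.135]
    - [0,0,0,0,-0.135]
    - [0,5,-59,0,0]
    - [0,5,-59,0,0]
    - [0,5,-59,0,0]
    - [0,5,-59,0,0]
    - [0,5,-59,0,0]

```text
clock: 3.3
tcp_pos: [454.1, 57.0, 233.5]
eef_rot: [-0.08, 3.14, 0.0]
wrist_force: [0.9, -0.1, 0.7]
width: -0.3
finger_force: 0.0
```

>>> send_rows:
  moves:
    - [1,5,-59,0,0]
    - [1,5,-59,0,0]
    - [1,5,-59,0,0]
    - [1,5,-59,0,0]
    - [1,5,-59,0,0]
    - [1,5,-59,0,0]
    - [1,5,-56,0,0]
    - [1,0,0,20,0]

```text
clock: 4.3
tcp_pos: [439.8, -356.1, 213.7]
eef_rot: [-0.072, 3.139, -0.003]
wrist_force: [-0.1, -0.1, -0.1]
width: 85.4
finger_force: 0.0
```

Run:
```python
from h import *
s=manip.read_state(); print(s['clock'],s['tcp_pos'],R.from_rotvec(s['eef_rot']).as_matrix().round(3).tolist(),s['width'])
m,im=shot('wrist','w3'); m2,i2=shot('scene','s3'); m3,i3=shot('top','t3')
print(m['p'],m['Rm'].round(3).tolist())
import pickle; pickle.dump((m,s['tcp_pos']),open('w3.pkl','wb'))
o=np.zeros((600,640,3),np.uint8); o[:400]=np.clip(im*1.5,0,255)
o[400:600,:220]=np.clip(cv2.resize(i2[120:195,380:462],(220,200),interpolation=cv2.INTER_CUBIC)*1.3,0,255)
o[400:600,220:420]=np.clip(cv2.resize(i3[190:265,150:225],(200,200),interpolation=cv2.INTER_CUBIC)*1.8,0,255)
cv2.imwrite('pics/w3b.png',o)
```

```text
4.3 [ 439.80508124 -356.1040988   213.69475817] [[-0.999, -0.046, 0.001], [-0.046, 0.999, -0.002], [-0.001, -0.002, -1.0]] 85.44373982319901
[ 368.84626569 -358.32130826  357.47481758] [[-0.047, 0.958, 0.281], [0.999, 0.046, 0.011], [-0.003, 0.282, -0.96]]
```

View pics/w3b.png

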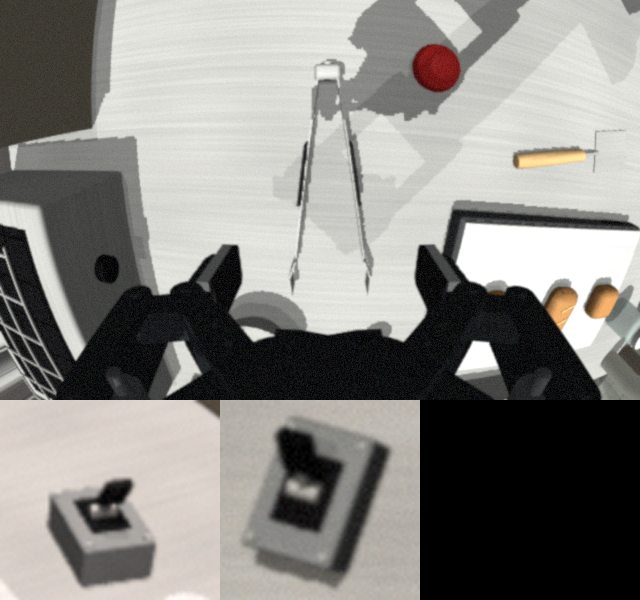

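The toggle is off: it leans away from the robot in both inset views. In the wrist view the hinge cap is at (328,71), the tips are at (293,290) and (367,290), and the pads run from (306,143) to (300,205) and from (351,143) to (358,205).

Run:
```python
from h import *
import pickle
m,tcp=pickle.load(open('w3.pkl','rb')); T=cam('top'); S=cam('scene')
im=cv2.imread('pics/w3.png')
g=cv2.cvtColor(im,cv2.COLOR_BGR2GRAY)
# black pad pixels
k=(g[130:220,285:375]<40).astype(np.uint8)
n,l,st,ce=cv2.connectedComponentsWithStats(k)
for i in range(1,n):
    if st[i,4]>25:
        ys,xs=np.where(l==i); print(st[i]+[285,130,0,0,0],ce[i]+[285,130])
        for y in (ys.min(),ys.max()):
            r=xs[ys==y]; print('  ',y+130,r.min()+285,r.max()+285,[plane(m,(x+285,y+130),z).round(0).tolist() for x in (r.min(),r.max()) for z in (32,)])
for n_,p in dict(hinge=(328,71),tr=(293,290),tl=(367,290)).items(): print(n_,plane(m,p,32).round(1),plane(m,p,16).round(1))
print(tri(m,(293,290),T,(476.5,188.2)),tri(m,(367,290),T,(439.5,189)),tri(m,(328,71),T,(467.5,290)))
print('roll proj',proj(m,(603,-132,66)))
```

```text
[350 142  10  63 104] [354.76923077 171.39423077]
   142 350 350 [[405.0, -334.0, 32.0], [405.0, -334.0, 32.0]]
   204 359 359 [[473.0, -320.0, 32.0], [473.0, -320.0, 32.0]]
[298 145   8  59  92] [301.92391304 174.47826087]
   145 305 305 [[411.0, -382.0, 32.0], [411.0, -382.0, 32.0]]
   203 298 299 [[475.0, -387.0, 32.0], [475.0, -386.0, 32.0]]
hinge [ 331.5 -361.    32. ] [ 329.7 -361.1   16. ]
tr [ 590.6 -392.7   32. ] [ 601.5 -394.4   16. ]
tl [ 586.2 -300.    32. ] [ 596.9 -297.1   16. ]
(array([ 594.34862452, -393.67697422,   27.29635967]), np.float64(1.257965882252061)) (array([ 589.33336007, -298.13093438,   25.44010493]), np.float64(2.6285543527842408)) (array([ 331.30995527, -361.01068159,   30.06307603]), np.float64(0.0029986685204656063))
roll proj [492.27708823 311.09748274]
```

The pads centre at about (441,-356) with a yaw of 0.057, and the heights triangulate to 25-30 mm, consistent with 32 mm. The TCP is already over them, so I descend and close to about 56 mm.

>>> send_rows:
  moves:
    - [1,-1,0,60,-0.011]
    - [1,0,0,60,0]
    - [1,0,0,50,0]
    - [1,0,0,30,0]
    - [1,0,0,13,0]
    - [1,0,0,0,0]
    - [0.66,0,0,0,0]
    - [0.66,0,0,0,0]

```text
clock: 5.45
tcp_pos: [442.8, -354.2, 3.3]
eef_rot: [-0.096, 3.136, -0.007]
wrist_force: [0.2, -0.1, 4.9]
width: 56.6
finger_force: 6.0
```

>>> send_rows:
  moves:
    - [0.66,0,0,0,0]
    - [0.66,0,0,0,0]
    - [0.66,0,0,0,0]
    - [0.66,0,0,0,0]
    - [0.66,0,0,0,0]
    - [0.66,0,0,0,0]
    - [0.66,0,0,0,0]
    - [0.66,0,0,0,0]

```text
clock: 6.45
tcp_pos: [442.8, -354.2, 3.3]
eef_rot: [-0.095, 3.136, -0.006]
wrist_force: [-0.0, -0.6, 7.0]
width: 56.6
finger_force: 6.5
```

The tongs are gripped at 56.6 mm with 6.5 N. I lift gently.

>>> send_rows:
  moves:
    - [0.66,0,0,-5,0]
    - [0.66,0,0,-10,0]
    - [0.66,0,0,-20,0]
    - [0.66,0,0,-20,0]
    - [0.66,0,0,-20,0]
    - [0.66,0,0,-20,0]
    - [0.66,0,0,-10,0]
    - [0.66,0,0,0,0]

```text
clock: 7.45
tcp_pos: [441.6, -352.8, 106.0]
eef_rot: [-0.096, 3.139, -0.001]
wrist_force: [-0.8, 0.1, -1.4]
width: 56.5
finger_force: 4.6
```

Run:
```python
from h import *
import pickle
s=manip.read_state(); print(s['clock'],s['tcp_pos'],s['eef_rot'],s['width'],s['finger_force'],s['wrist_force'],s['ft_torque'])
m,im=shot('wrist','w4'); m2,i2=shot('scene','s4'); m3,i3=shot('top','t4')
pickle.dump((m,s['tcp_pos']),open('w4.pkl','wb'))
o=np.zeros((600,800,3),np.uint8); o[:300,:480]=np.clip(cv2.resize(im[150:350,200:520],(480,300))*1.5,0,255)
o[300:600,:300]=np.clip(cv2.resize(i2[170:290,160:280],(300,300),interpolation=cv2.INTER_CUBIC)*1.4,0,255)
o[:600,480:800]=np.clip(cv2.resize(i3[150:300,420:500],(320,600),interpolation=cv2.INTER_CUBIC)*1.8,0,255)
cv2.imwrite('pics/w4b.png',o)
```

```text
7.45 [ 441.57662925 -352.78690416  106.02070664] [-9.61556503e-02  3.13907990e+00 -1.38225911e-03] 56.47281914256852 4.5772817940451205 [-0.77033904  0.13919074 -1.43189548] [-0.02020034  0.00151724  0.01100211]
```

View pics/w4b.png

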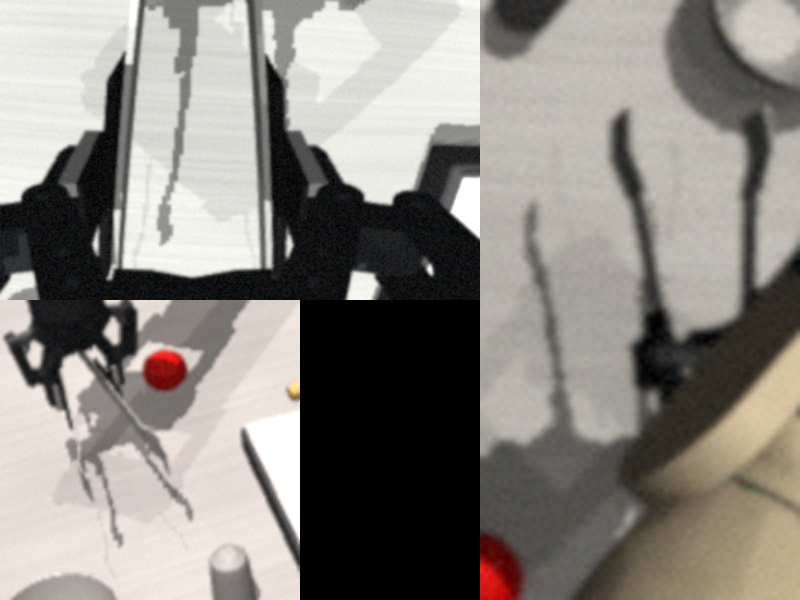

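The tongs are held level between the fingers. The tips are at about (455.5,178) and (489,178) in the top view, and at (236,257) and (208,268) in the scene view. I triangulate them.

Run:
```python
from h import *
T,S=cam('top'),cam('scene')
l=tri(T,(455.5,178),S,(236,257.2)); r=tri(T,(489.2,178),S,(208,268)); print(l,r)
g=np.array([441.6,-352.8]); m=(l[0]+r[0])/2
print('mid',m, 'yaw',np.arctan2(*(m[:2]-g)[::-1]),'len',np.linalg.norm(m[:2]-g),'sep',np.linalg.norm(l[0]-r[0]))
```

```text
(array([ 614.64588404, -310.27509054,   63.36068077]), np.float64(33.35419696870524)) (array([ 619.05896168, -389.14856883,   66.3371848 ]), np.float64(43.583688669731025))
mid [ 616.85242286 -349.71182969   64.84893278] yaw 0.017619446790155924 len 175.2796294923037 sep 79.05289626193704
```

The 33-43 mm residuals show I picked the tips' shadows in the scene view. The real tips are at about (226,238) and (196,249).

Run:
```python
from h import *
T,S=cam('top'),cam('scene')
l=tri(T,(455.5,178),S,(226,238)); r=tri(T,(489.2,178),S,(196,249)); print(l,r)
g=np.array([441.6,-352.8]); m=(l[0]+r[0])/2
print('mid',m, 'yaw',np.arctan2(*(m[:2]-g)[::-1]),'len',np.linalg.norm(m[:2]-g),'sep',np.linalg.norm(l[0]-r[0]))
```

```text
(array([ 595.7798197 , -308.3988467 ,  111.32129909]), np.float64(2.0403448088723164)) (array([ 600.31708266, -388.10177652,  110.89355946]), np.float64(5.6509170537474365))
mid [ 598.04845118 -348.25031161  111.10742927] yaw 0.02907287631035732 len 156.5145921033979 sep 79.83311804584298
```

The tips now triangulate to z≈111 with small residuals, 80 mm apart and level. I move over the roll, staying above the breads.

>>> send_rows:
  moves:
    - [0.66,0,10,-10,0]
    - [0.66,-4,25,-5,0]
    - [0.66,-8,40,0,0]
    - [0.66,-10,45,0,0]
    - [0.66,-10,45,0,0]
    - [0.66,-6,28,0,0]
    - [0.66,-4,17,0,0]
    - [0.66,0,0,0,0]

```text
clock: 8.6
tcp_pos: [470.5, -139.8, 120.5]
eef_rot: [-0.099, 3.14, -0.0]
wrist_force: [-0.3, -0.2, -0.6]
width: 56.5
finger_force: 4.6
```

Run:
```python
from h import *
import pickle
s=manip.read_state(); print(s['clock'],s['tcp_pos'],s['eef_rot'],s['width'],s['finger_force'],s['wrist_force'])
m,im=shot('wrist','w5'); m2,i2=shot('scene','s5'); m3,i3=shot('top','t5')
pickle.dump((m,s['tcp_pos']),open('w5.pkl','wb'))
o=np.zeros((600,800,3),np.uint8)
o[:400,:400]=np.clip(cv2.resize(i2[180:280,240:340],(400,400),interpolation=cv2.INTER_CUBIC)*1.4,0,255)
o[:400,400:800]=np.clip(cv2.resize(i3[140:240,340:440],(400,400),interpolation=cv2.INTER_CUBIC)*1.6,0,255)
o[400:600,:320]=np.clip(cv2.resize(im,(320,200))*1.5,0,255)
cv2.imwrite('pics/w5b.png',o)
```

```text
8.6 [ 470.51473967 -139.77596259  120.50083302] [-9.86328768e-02  3.13983662e+00 -1.68968891e-04] 56.48702322189204 4.576833966420963 [-0.29685808 -0.18988369 -0.60420121]
```

View pics/w5b.png

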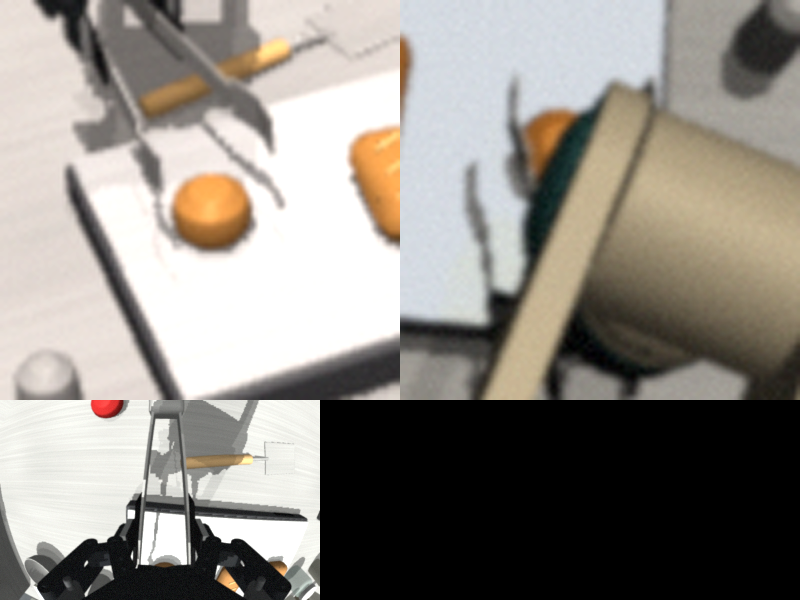

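The tips straddle the roll. The left tip is at about (308,217) in the scene view. In the top view the left and right tips are at about (368.5,159.3) and (402.5,160.5). I compare these with where the tips should project.

Run:
```python
from h import *
T,S=cam('top'),cam('scene')
l=tri(T,(368.5,159.3),S,(308,217)); print(l)
for z in (120,135,149):
    a,b=plane(T,(368.5,159.3),z),plane(T,(402.5,160.5),z); print(z,a.round(),b.round(),((a+b)/2).round(1))
tcp=np.array([470.5,-139.8]); y=.0628
e=np.array([np.cos(y),np.sin(y)]); n=np.array([-e[1],e[0]])
for z in (117,149):
    for sd in (1,-1):
        q=np.r_[tcp+155*e+sd*39*n,z]; print(z,sd,q.round(),proj(T,q).round(1),proj(S,q).round(1))
```

```text
(array([628.02168044, -95.29928682, 126.20380328]), np.float64(1.723455690296211))
120 [630. -97. 120.] [ 631. -179.  120.] [ 630.3 -138.   120. ]
135 [625. -95. 135.] [ 626. -176.  135.] [ 625.2 -135.6  135. ]
149 [620. -94. 149.] [ 621. -173.  149.] [ 620.5 -133.4  149. ]
117 1 [623. -91. 117.] [366.  162.3] [308.5 218.1]
117 -1 [ 628. -169.  117.] [398.  161.9] [281.4 227.8]
149 1 [623. -91. 149.] [367.5 158.2] [308.  208.7]
149 -1 [ 628. -169.  149.] [400.7 157.7] [280.5 218.4]
```

The tips' midline sits about 4 mm to -y and 2 mm short of the roll, so I correct that and descend.

>>> send_rows:
  moves:
    - [0.66,-2,4,0,0]
    - [0.66,0,0,8,0]
    - [0.66,0,0,12,0]
    - [0.66,0,0,12,0]
    - [0.66,0,0,12,0]
    - [0.66,0,0,12,0]
    - [0.66,0,0,10,0]
    - [0.66,0,0,0,0]

```text
clock: 9.75
tcp_pos: [471.6, -136.1, 53.3]
eef_rot: [0.096, -3.138, -0.001]
wrist_force: [-0.5, 0.2, -0.6]
width: 56.4
finger_force: 4.6
```

Run:
```python
from h import *
s=manip.read_state(); print(s['clock'],s['tcp_pos'],s['width'],s['finger_force'],s['wrist_force'])
m2,i2=shot('scene','s6'); m3,i3=shot('top','t6')
o=np.zeros((600,800,3),np.uint8)
o[:600,:400]=np.clip(cv2.resize(i2[180:270,260:320],(400,600),interpolation=cv2.INTER_CUBIC)*1.4,0,255)
o[:600,400:800]=np.clip(cv2.resize(i3[140:230,350:410],(400,600),interpolation=cv2.INTER_CUBIC)*1.6,0,255)
cv2.imwrite('pics/w6b.png',o)
hsv=cv2.cvtColor(i2,cv2.COLOR_BGR2HSV); k=cv2.inRange(hsv,(5,130,60),(20,255,255)); n,l,st,ce=cv2.connectedComponentsWithStats(k)
for i in range(1,n):
    if 60<st[i,4]<500 and 270<ce[i][0]<390: print(st[i],ce[i].round(1),plane(m2,ce[i],65).round())
```

```text
9.75 [ 471.63157585 -136.10502287   53.28702354] 56.433676130291886 4.57676216494292 [-0.4892833   0.1852982  -0.61683516]
[289 194  17   9  61] [296.7 197.7] [468. -64.  65.]
[365 202  23  20 334] [376.1 211.4] [623. 115.  65.]
[328 213  24  27 460] [339.5 225.9] [634.  -5.  65.]
[284 224  18  18 270] [292.6 232.3] [ 602. -131.   65.]
```

At height there is no contact and the roll has not moved. I close gradually.

>>> send_rows:
  moves:
    - [0.62,0,0,0,0]
    - [0.59,0,0,0,0]
    - [0.56,0,0,0,0]
    - [0.53,0,0,0,0]
    - [0.51,0,0,0,0]
    - [0.49,0,0,0,0]
    - [0.48,0,0,0,0]
    - [0.48,0,0,0,0]

```text
clock: 10.85
tcp_pos: [472.3, -136.4, 54.4]
eef_rot: [-0.096, 3.14, -0.0]
wrist_force: [-0.5, -0.2, 0.2]
width: 42.2
finger_force: 60.1
```

Run:
```python
from h import *
s=manip.read_state(); print(s['clock'],s['tcp_pos'],s['width'],s['finger_force'],s['wrist_force'])
m2,i2=shot('scene','s7'); m3,i3=shot('top','t7'); m,im=shot('wrist','w7')
o=np.zeros((600,800,3),np.uint8)
o[:600,:400]=np.clip(cv2.resize(i2[180:270,260:320],(400,600),interpolation=cv2.INTER_CUBIC)*1.4,0,255)
o[:600,400:800]=np.clip(cv2.resize(i3[140:230,350:410],(400,600),interpolation=cv2.INTER_CUBIC)*1.6,0,255)
cv2.imwrite('pics/w7b.png',o)
```

```text
10.85 [ 472.28620364 -136.41076247   54.42718915] 42.22599108752203 60.10418059362564 [-0.51181147 -0.2294115   0.24991194]
```

View pics/w7b.png

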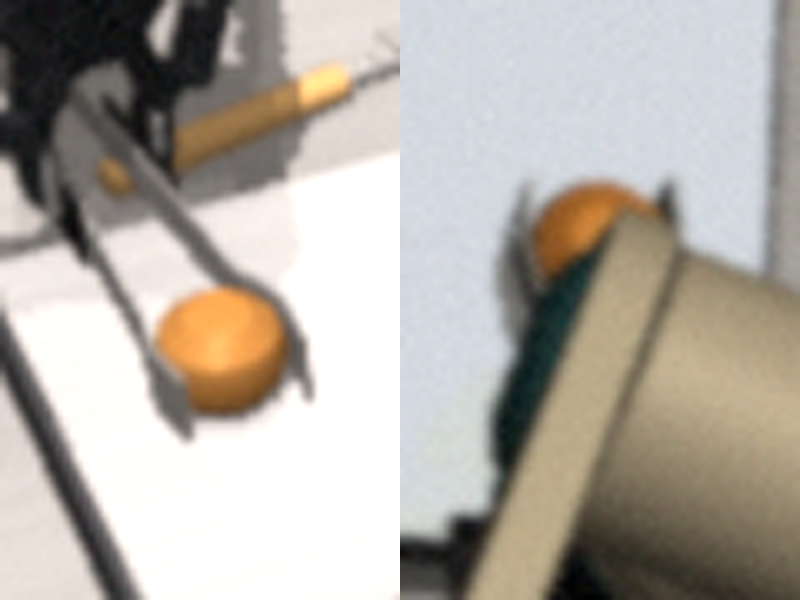

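Both tips press the roll at mid-height: it is centred at about (221,350) in the left crop, between the tips at (175,405) and (298,360). I lift it.

>>> send_rows:
  moves:
    - [0.48,0,0,-3,0]
    - [0.48,0,0,-6,0]
    - [0.48,0,0,-10,0]
    - [0.48,0,0,-12,0]
    - [0.48,0,0,-12,0]
    - [0.48,0,0,-12,0]
    - [0.48,0,0,-12,0]
    - [0.48,0,0,-12,0]

```text
clock: 12.0
tcp_pos: [472.1, -136.3, 134.1]
eef_rot: [-0.096, 3.14, 0.0]
wrist_force: [-0.0, 0.2, -1.3]
width: 42.3
finger_force: 60.1
```

>>> send_rows:
  moves:
    - [0.48,0,0,-14,0]
    - [0.48,0,0,-14,0]
    - [0.48,0,0,-14,0]
    - [0.48,0,0,-12,0]
    - [0.48,0,0,-10,0]
    - [0.48,0,0,-6,0]
    - [0.48,0,0,-3,0]
    - [0.48,0,0,0,0]

```text
clock: 13.0
tcp_pos: [472.1, -136.3, 206.1]
eef_rot: [0.096, -3.14, -0.0]
wrist_force: [0.6, 0.5, -2.0]
width: 42.2
finger_force: 60.1
```

>>> send_rows:
  moves:
    - [0.48,0,0,0,0]
    - [0.48,0,0,0,0]
    - [0.48,0,0,0,0]
    - [0.48,0,0,0,0]
    - [0.48,0,0,0,0]
    - [0.48,0,0,0,0]
    - [0.48,0,0,0,0]
    - [0.48,0,0,0,0]

```text
clock: 14.0
tcp_pos: [472.1, -136.3, 206.3]
eef_rot: [-0.096, 3.14, 0.0]
wrist_force: [-0.3, 0.3, -1.6]
width: 42.1
finger_force: 60.1
```

Run:
```python
from h import *
s=manip.read_state(); print(s['clock'],s['tcp_pos'],s['width'],s['finger_force'],s['wrist_force'])
ms,i2=shot('scene','s8'); mt,i3=shot('top','t8')
for m,im in ((ms,i2),(mt,i3)):
    hsv=cv2.cvtColor(im,cv2.COLOR_BGR2HSV); k=cv2.inRange(hsv,(5,130,60),(20,255,255)); n,l,st,ce=cv2.connectedComponentsWithStats(k)
    for i in range(1,n):
        if 40<st[i,4]<800 and 250<ce[i][0]<420 and ce[i][1]>90: print(m['n'],st[i],ce[i].round(1),plane(m,ce[i],65).round())
    print('expected roll px',proj(m,(603,-132,66+s['tcp_pos'][2]-54.4)))
```

```text
14.0 [ 472.14455534 -136.31918729  206.27549652] 42.12728059481214 60.06696398661006 [-0.31975751  0.32111691 -1.57530522]
scene [276 178  27  31 412] [290.  191.1] [430. -70.  65.]
scene [365 202  23  20 336] [376.1 211.4] [623. 114.  65.]
scene [328 212  25  28 463] [339.6 225.9] [634.  -5.  65.]
expected roll px [288.95280259 187.55013596]
top [319 147  23  36 596] [330.1 164.6] [629.  -4.  65.]
top [379 148  13  14  78] [383.6 153.5] [ 666. -142.   65.]
top [273 155  22  21 388] [283.8 165.1] [622. 115.  65.]
top [321 252  28   9 113] [332.5 256.1] [396. -21.  65.]
expected roll px [390.04784722 157.60372955]
```

The roll has left the plate: it appears at (290,191) in the scene view, against (289,188) expected. It is about 15 cm up and steady, and the other breads are where they were. I hand in.

```bash
python3 -c "
from station import manip; print(manip.hand_in())"
```

```text
the job is handed in; nothing more can be done
None
```

The toggle is off, and the round roll is held still in the tongs about 15 cm above the plate; I handed the job in after about 14 s of robot time, and no verdict came back.

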